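Hold the safety-test key switch turned on the scanner test bench

TASK

Start the electrical safety test on the cream test station: first press its blue spring plunger all the way down to its stop and let it come back up. Then take the yellow key from the grey key holder, push it into the brass lock on the station until it is fully home (its pins are sticky: twist it a little to and fro where it jams), and turn it a quarter turn clockwise (seen from above) against its spring. Finish while still gripping the key and holding it turned; leave the red spare key, the probe, the power adapter and the phantom block where they are.

Things in the scene. Friction and masses are not known exactly. Their poses are not given: they have to be found in the camera images.
- plunger (a joint): Spring plunger of the test station, m: 0 up at rest, grows as it is pressed, stop at 0.012. Starts to move at about 3 N, about 8 N at the stop; springs back up when let go.
- plunger_top (a point): Centre of the top of the plunger's round blue head (36 mm across, 9 mm thick), 122 mm above the work surface at rest. It goes straight down.
- lock (a joint): Turn of the brass lock core, rad: 0 at rest, grows clockwise seen from above, hard stop at 1.57 (quarter turn). A spring turns it back to 0 when the key is let go (0.015 N m at rest, 0.06 N m at the stop). The key has about 0.18 rad of play either way in the slot, so the hand must turn that much more than the core.
- lock_mouth (a point): Centre of the key slot's mouth on the brass core's upper face, 86 mm above the work surface; z up along the lock's axis, y along the slot's long side (turns with the core). Slot 17.6 (y) by 8.8 mm (x), mouth chamfered 1.5 mm. Two sticky pin rings (gap 7.8 mm), 9 and 18 mm down, stand askew: the first 0.2 to 0.25 rad clockwise, the second as much the other way. They stop the blade until it is turned some 0.14 rad towards each.
- station: Fixed cream box 150 x 200 x 80 mm, origin under its centre, place and yaw vary, left or right of the holder. On its flat top: the lock at y = -50 mm (brass core of 18 mm radius standing 6 mm proud in a dark ring of 25 mm radius) and the plunger at y = +50 mm. At rest the slot lies along the station's y.
- key_grip (a point): Centre of the yellow plastic bow (handle) of the loose key, 10 mm (key x) by 34 mm (key y) by 36 mm high (key z, up). It lies 26 mm above the underside of the collar below the bow and 54 mm above the blade's tip. The key stands upright, blade down, in one of the holder's two slots.
- spare_grip (a point): Centre of the red bow of the spare key, same shape as the yellow one, in the other slot of the holder, 80 mm away along key y. Leave it alone.
- holder: Grey fixed key holder block 60 x 150 x 36 mm, origin at the centre of its underside, two slots 9 x 19 mm, 31 mm deep, at y = -40 and +40 mm, long sides along y. Place and yaw vary; either key may be in either slot.
- probe: Loose cream hand probe with a blue band, about 64 x 150 x 28 mm, lying on the bench; origin under it. Leave it alone.
- adapter: Loose black power adapter 60 x 140 x 34 mm, origin under it. Leave it alone.
- phantom: Loose dark test phantom block 80 x 100 x 46 mm with a skin-coloured top, origin under it. Leave it alone.
- key: The yellow key as a whole, 60 g; origin at the blade's tip. Bow, then a steel collar 12 x 24 mm, 8 mm high, then the steel blade 6 mm (x) by 16 mm (y), 28 mm long, square-ended. Fits the lock either way round (half a turn apart). Fully home, the collar's underside rests on the lock core's face.
There are look-alikes about, which are no part of the job. Of the things that look like the key, the smallest one is meant.

How it is judged:
By the outcome, as a careful person would: the job done as asked, in the order asked, and still so for the second after the job is handed in, while the arm keeps its last pose, push and grip.
It also fails if it takes over 64 s, if anything falls off the work surface, if the arm or the gripper's body presses on something with over 40 N, if the wrist force passes 120 N, or if a joint passes its speed limit or range.

ROBOT

A 6-joint arm with a two-finger parallel gripper is mounted at the origin on the work surface. World frame = base frame: x ahead of the robot, y to its left, z up, the work surface at z = 0. Lengths are in m, angles in degrees, forces in N, time in s.
With the tool pointing down it reaches from about 0.325 to 0.775 m from the base axis. Payload 9.3 kg.
Tool frame: the origin (TCP) lies at the very end of the fingers, on their centre line; the grasp point (between the pads) lies 19 mm behind it; z points along the fingers, y is the direction in which the jaws open and shut (so a half turn about z gives the same grasp; the last joint's range is limited). The gripper opens to 85 mm and grips with 20 to 120 N. Pads are 22 mm wide; open, the fingers measure 114 mm over their backs; the gripper's body (76 mm by 85 mm) begins 54 mm behind the grasp point. The pads swing forward as they close: fully open they stand 13 mm farther back than shut.
Start: joints at [56.688, 14.817, 1.232, 76.415, 0, 81.257], TCP at [0.229, 0.5, 0.231] pointing down, gripper open.
Joint ranges: [-174.27, 174.27], [-52.1, 104.24], [-59.71, 78.15], [-110.17, 111.67], [-87.03, 83.33], [-180, 180]. Speed limits (degrees/s): [127.2, 127.2, 159.86, 180, 180, 180].

INTERFACE

Orientations are given as a 3x3 rotation matrix whose columns are the frame's x, y, z axes.
In Python, from station import bot, grab_frame, job gives the robot as it stands. The module is installed in compiled form; this text tells all that it offers.
- The arm moves only by the tool apply_moves, never from a script. Its argument "motion" is a list of rows, each an object of numbers: "fingers": the opening, from 0 (shut) to 1 (fully open); "x", "y", "z": the shift along the tool's x, y, z in cm; "ax", "ay", "az": the turn, a rotation vector about the tool's x, y, z in rad. In form: [{"fingers": .., "x": .., "y": .., "z": .., "ax": .., "ay": .., "az": ..}, ...]. A call has 1 to 8 rows; each row is the pose to reach, as a shift and turn from the pose commanded when the call began, along the tool's axes at that moment; what a row does not reach only later rows make up. A row lasts 1/12 s, in which the tool goes at most 41.7 mm and 7.16 degrees, less where a joint would pass 70% of its speed; a pose out of reach is approached as far as the arm can. A call with a gripper value outside its range is refused whole. The fingers move at their own pace and stop on an object; "newtons" is the grip in N (left out, the last holds). Time passes only in rows, so rows that repeat a pose let the fingers close. It gives the time, the measured TCP pose, the force and the opening at its end, in the units of the state.
- bot.get_state(): the state, without advancing time (a new reading comes with each control period).
- grab_frame(name): name is "scene" or "side" or "wrist"; returns a dict with "frame" (400x640x3 uint8, red, green, blue), "mtx" (3x3 intrinsics, pixels), "dist" ([k1, k2, p1, p2, k3] as OpenCV has them; the pictures are not rectified), "cam_to_world" (4x4, takes a point from camera to world coordinates). Camera axes: x right, y up, looking along -z (the intrinsics and any distortion apply to the point x, -y, -z); pixel columns grow to the right and rows downward; lengths in m; the calibration is good to about 2 mm. A picture is of the moment at which its call begins. There is no depth.
- job.sign_off(): hands the job in, once; it reports no verdict.
The state is a dict: "time_s": time; "joint_positions": joint angles; "qd": joint speeds; "joint_torque": joint torques, N m; "ee_pos": TCP position; "ee_rot": TCP orientation; "contact_force": force on the tool from outside, world axes, zero at the start; "wrist_torque": the same for the moment, N m; "width": opening from 0.0 (shut) to 1.0 (fully open).
Only numpy, scipy, OpenCV 4.12 (cv2) and the standard library are available. Lean on these libraries where they do the work, as an engineer would, in place of code of your own. Each camera call takes 0.05 s, during which the arm holds its last target. There are 200 camera calls.

## Working session

There is one attempt and no reset: what is moved stays moved. The work goes in short steps, Python scripts to look and compute and a tool call to move; the robot and the scene stay as the last step left them, time stands still between calls to the robot, and variables do not carry over. Pictures are saved under pics/ and viewed, about 8 in all and at most 12, crops included, and the job is handed in when it is done.

Besides the shell and the picture viewer there is one more tool, called after ">>>" as name(argument=value, ...), one argument or row to a line, values as JSON. apply_moves: Moves the arm, as the interface text tells. Its arguments: {"type":"object","properties":{"motion":{"type":"array"},"newtons":{"type":"number"}},"required":["motion"]}

```bash
mkdir -p pics
cat > h.py <<'E'
import numpy as np, cv2
from station import bot, grab_frame, job
def snap(name,fn=None):
    f=grab_frame(name)
    if fn: cv2.imwrite('pics/'+fn,cv2.cvtColor(f['frame'],cv2.COLOR_RGB2BGR))
    return f
def pix2w(f,uv,z):
    p=cv2.undistortPoints(np.array(uv,float).reshape(-1,1,2),f['mtx'],np.array(f['dist']))[:,0]
    d=np.c_[p[:,0],-p[:,1],-np.ones(len(p))]@f['cam_to_world'][:3,:3].T
    o=f['cam_to_world'][:3,3]
    return o+d*((z-o[2])/d[:,2])[:,None]
def w2pix(f,P):
    P=np.atleast_2d(P); T=np.linalg.inv(f['cam_to_world']); c=P@T[:3,:3].T+T[:3,3]
    c=c*[1,-1,-1]
    return cv2.projectPoints(c,np.zeros(3),np.zeros(3),f['mtx'],np.array(f['dist']))[0][:,0]
E
python3 - <<'E'
from h import *
import pickle
fs={n:snap(n) for n in('scene','side')}
pickle.dump(fs,open('f0.pkl','wb'))
for n,f in fs.items(): cv2.imwrite(f'pics/{n}0.png',cv2.cvtColor(f['frame'],cv2.COLOR_RGB2BGR)); print(n,f['cam_to_world'].round(3).tolist())
print(bot.get_state())
E
```

```text
scene [[0.761, -0.541, 0.359, 0.843], [0.649, 0.625, -0.434, -0.293], [0.01, 0.563, 0.826, 0.65], [0.0, 0.0, 0.0, 1.0]]
side [[-0.988, 0.095, -0.119, 0.512], [-0.152, -0.599, 0.786, 0.67], [0.003, 0.795, 0.607, 0.63], [0.0, 0.0, 0.0, 1.0]]
{'time_s': 0.1, 'joint_positions': array([5.66855955e+01, 1.48453000e+01, 1.19430219e+00, 7.64167031e+01,
       2.08025382e-03, 8.12575590e+01]), 'qd': array([-0.02046176, -0.00873293,  0.11220696, -0.05669267, -0.04089507,
        0.03040653]), 'joint_torque': array([ 6.67336746e-03, -5.56692195e+01,  3.45071626e+01,  1.16686447e-02,
       -1.61305416e-04,  5.41419837e-06]), 'ee_pos': array([0.22855218, 0.49997866, 0.23074918]), 'ee_rot': array([[-9.09439616e-01,  4.15835452e-01, -6.79316839e-04],
       [ 4.15835951e-01,  9.09439127e-01, -9.67489250e-04],
       [ 2.15480984e-04, -1.16235742e-03, -9.99999301e-01]]), 'contact_force': array([ 0.36714982,  0.28734175, -0.32827828]), 'wrist_torque': array([-0.01187692,  0.01430121, -0.03888688]), 'width': 0.9997927801833374}
```

View pics/scene0.png

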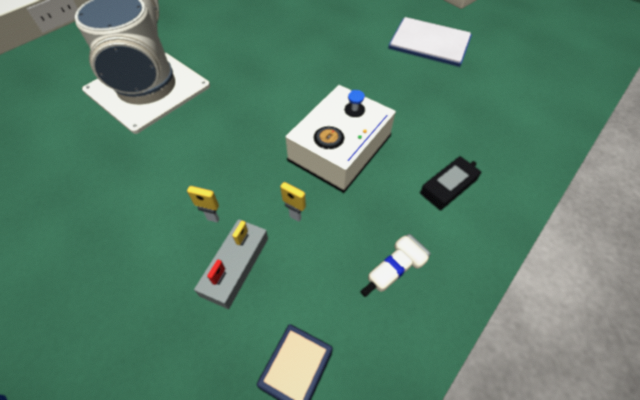

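View pics/side0.png

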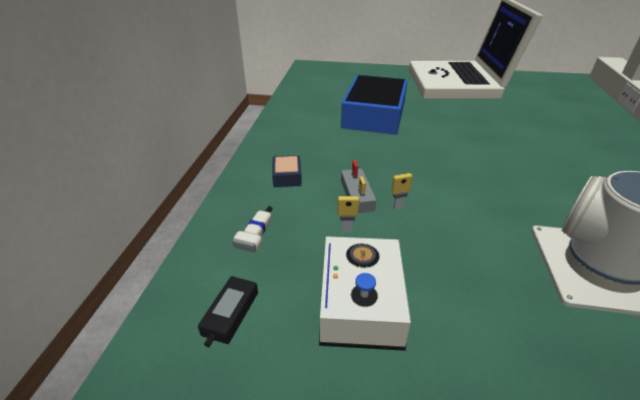

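Scene view: holder with the small yellow key at (240,233) and the red one at (217,271), station lock at (329,136), plunger head at (356,97), larger yellow look-alikes at (203,198) and (293,197). The side view shows the same objects: yellow key (362,185), lock (363,255), plunger (366,283).

Run:
```python
from h import *
import pickle
fs=pickle.load(open('f0.pkl','rb'))
R={'scene':dict(y=(230,220,252,248),r=(205,255,228,288),b=(344,86,368,104),l=(310,122,347,150)),
 'side':dict(y=(355,174,370,197),r=(348,158,360,180),b=(352,272,380,294),l=(344,242,382,268))}
Z=dict(y=.062,r=.062,b=.119,l=.086)
H=dict(y=(20,32),r=(0,8),b=(105,125),l=(8,20))
for n,f in fs.items():
    hsv=cv2.cvtColor(f['frame'],cv2.COLOR_RGB2HSV)
    for k,(a,b,c,d) in R[n].items():
        s=hsv[b:d,a:c]; m=(s[...,0]>=H[k][0])&(s[...,0]<=H[k][1])&(s[...,1]>110)&(s[...,2]>60)
        v,u=np.nonzero(m); uv=[u.mean()+a,v.mean()+b]
        print(n,k,m.sum(),np.round(uv,1),pix2w(f,uv,Z[k]).round(4))
f=fs['scene']
print('holder top corners',pix2w(f,[(241,221),(268,229),(197,290),(228,302)],.036).round(3).tolist())
print('station top',pix2w(f,[(342,87),(395,113),(287,136),(344,167)],.08).round(3).tolist())
f=fs['side']
print('station top',pix2w(f,[(323,239),(403,239),(321,330),(406,333)],.08).round(3).tolist())
print('looks',pix2w(fs['scene'],[(213,219),(297,218)],0).round(3).tolist(),pix2w(fs['side'],[(400,207),(347,230)],0).round(3).tolist())
```

```text
scene y 206 [239.9 232.3] [[ 0.53   -0.1461  0.062 ]]
scene r 236 [215.6 271.6] [[ 0.5546 -0.223   0.062 ]]
scene b 181 [355.8  96.6] [[0.504  0.2199 0.119 ]]
scene l 190 [328.6 135.4] [[0.5128 0.1208 0.086 ]]
side y 73 [362.  184.8] [[ 0.5295 -0.1461  0.062 ]]
side r 68 [354.9 167.7] [[ 0.5542 -0.2243  0.062 ]]
side b 291 [365.3 281.8] [[0.5027 0.2225 0.119 ]]
side l 174 [362.5 253. ] [[0.5119 0.1213 0.086 ]]
holder top corners [[0.5, -0.122, 0.036], [0.551, -0.1, 0.036], [0.544, -0.262, 0.036], [0.599, -0.241, 0.036]]
station top [[0.435, 0.262, 0.08], [0.577, 0.272, 0.08], [0.445, 0.067, 0.08], [0.586, 0.081, 0.08]]
station top [[0.595, 0.087, 0.08], [0.432, 0.062, 0.08], [0.567, 0.301, 0.08], [0.431, 0.285, 0.08]]
looks [[0.433, -0.145, 0.0], [0.56, -0.033, 0.0]] [[0.426, -0.15, -0.0], [0.554, -0.038, 0.0]]
```

>>> apply_moves(
  motion=[
    {"fingers": 0,"x": -4,"y": -1.5,"z": 0.8,"az": -0.12},
    {"fingers": 0,"x": -8,"y": -3,"z": 1.6,"az": -0.24},
    {"fingers": 0,"x": -12,"y": -4.5,"z": 2.4,"az": -0.36},
    {"fingers": 0,"x": -16,"y": -6,"z": 3.2,"az": -0.48},
    {"fingers": 0,"x": -20,"y": -7.6,"z": 4,"az": -0.6},
    {"fingers": 0,"x": -24,"y": -9.1,"z": 4.8,"az": -0.72},
    {"fingers": 0,"x": -28,"y": -10.6,"z": 5.6,"az": -0.84},
    {"fingers": 0,"x": -32,"y": -12.1,"z": 6.2,"az": -0.96},
  ],
  newtons=60,
)

```text
invalid input at $.motion[0]: expected keys fingers, x, y, z, ax, ay, az
```

```bash
cat > go.py <<'E'
# go.py x y z toolYaw(deg of tool y axis): residual in tool axes
import sys
from h import *
s=bot.get_state(); R=s['ee_rot']; p=s['ee_pos']
yaw=np.degrees(np.arctan2(R[1,1],R[0,1]))
print('t',round(s['time_s'],2),'pos',p.round(4),'yaw',yaw.round(2),'tilt z',R[:,2].round(4),'F',s['contact_force'].round(1),'T',s['wrist_torque'].round(2),'w',round(s['width'],3),'q',s['joint_positions'].round(1))
if len(sys.argv)>1:
    x,y,z,w=map(float,sys.argv[1:5])
    dy=(w-yaw+180)%360-180
    print('shift cm',(R.T@(np.array([x,y,z])-p)*100).round(2),'az',np.radians(-dy).round(3))
    t=np.radians(w); Rt=np.c_[[np.sin(t),-np.cos(t),0],[np.cos(t),np.sin(t),0],[0,0,-1]]
    print('full rotvec',cv2.Rodrigues(R.T@Rt)[0].ravel().round(4))
E
python3 go.py 0.503 0.2215 0.14 185
```

```text
t 0.1 pos [0.2286 0.5    0.2307] yaw 65.43 tilt z [-7.e-04 -1.e-03 -1.e+00] F [ 0.4  0.3 -0.3] T [-0.01  0.01 -0.04] w 1.0 q [56.7 14.8  1.2 76.4  0.  81.3]
shift cm [-36.54 -13.9    9.08] az -2.087
full rotvec [-7.9050e-01  1.3574e+00 -9.0000e-04]
```

```bash
sed -i 's/\[np.sin(t),-np.cos(t),0\]/[-np.sin(t),np.cos(t),0]/' go.py
```

>>> apply_moves(
  motion=[
    {"fingers": 0,"x": -4,"y": -1.5,"z": 0.8,"ax": 0,"ay": 0,"az": -0.12},
    {"fingers": 0,"x": -8,"y": -3,"z": 1.6,"ax": 0,"ay": 0,"az": -0.24},
    {"fingers": 0,"x": -12,"y": -4.5,"z": 2.4,"ax": 0,"ay": 0,"az": -0.36},
    {"fingers": 0,"x": -16,"y": -6,"z": 3.2,"ax": 0,"ay": 0,"az": -0.48},
    {"fingers": 0,"x": -20,"y": -7.6,"z": 4,"ax": 0,"ay": 0,"az": -0.6},
    {"fingers": 0,"x": -24,"y": -9.1,"z": 4.8,"ax": 0,"ay": 0,"az": -0.72},
    {"fingers": 0,"x": -28,"y": -10.6,"z": 5.6,"ax": 0,"ay": 0,"az": -0.84},
    {"fingers": 0,"x": -32,"y": -12.1,"z": 6.2,"ax": 0,"ay": 0,"az": -0.96},
  ],
  newtons=60,
)

```text
time_s: 0.77
ee_pos: [0.4385, 0.2878, 0.176]
ee_rot: [[-0.888, -0.46, -0.001], [-0.46, 0.888, -0.0], [0.001, 0.0, -1.0]]
contact_force: [0.1, 1.1, 0.0]
width: -0.0
```

```bash
python3 go.py 0.503 0.2215 0.14 185
```

```text
t 0.77 pos [0.4385 0.2878 0.176 ] yaw 117.37 tilt z [-5.e-04 -2.e-04 -1.e+00] F [0.1 1.1 0. ] T [ 0.03 -0.03 -0.  ] w -0.0 q [24.1 13.7 -8.5 67.9  0.  -3.3]
shift cm [-2.68 -8.85  3.6 ] az -1.18
full rotvec [ 4.0000e-04 -4.0000e-04 -1.1804e+00]
```

>>> apply_moves(
  motion=[
    {"fingers": 0,"x": -0.6,"y": -2.5,"z": 1.4,"ax": 0,"ay": 0,"az": -0.12},
    {"fingers": 0,"x": -1.2,"y": -5.05,"z": 2.9,"ax": 0,"ay": 0,"az": -0.24},
    {"fingers": 0,"x": -1.2,"y": -5.05,"z": 2.9,"ax": 0,"ay": 0,"az": -0.24},
    {"fingers": 0,"x": -1.2,"y": -5.05,"z": 2.9,"ax": 0,"ay": 0,"az": -0.24},
  ],
)

```text
time_s: 1.1
ee_pos: [0.4716, 0.2486, 0.1465]
ee_rot: [[-0.759, -0.651, -0.002], [-0.651, 0.759, -0.001], [0.002, 0.001, -1.0]]
contact_force: [1.4, 0.4, 1.4]
width: 0.001
```

```bash
python3 go.py 0.503 0.2215 0.108 185
python3 - <<'E'
from h import *
snap('wrist','w1.png')
E
```

```text
t 1.1 pos [0.4716 0.2486 0.1465] yaw 130.6 tilt z [-2.4e-03 -7.0e-04 -1.0e+00] F [1.4 0.4 1.4] T [ 0.01  0.04 -0.01] w 0.001 q [ 18.8  15.5 -10.4  64.2   0.  -21.8]
shift cm [-0.63 -4.1   3.84] az -0.949
full rotvec [ 0.0021 -0.0017 -0.9494]
```

View pics/w1.png

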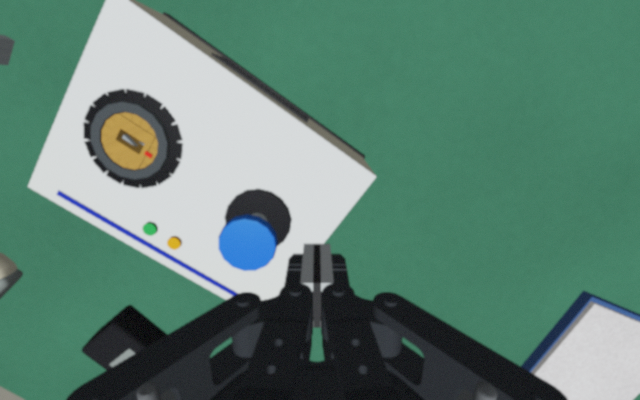

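Wrist view: the plunger head is at (247,243), the lock slot at (130,140), and the arm is still 4 cm short.

Run:
```python
from h import *
f=snap('wrist')
print(pix2w(f,[(247,243)],.122).round(4),pix2w(f,[(130,140),(120,135),(141,147)],.086).round(4))
print(pix2w(f,[(107,0),(29,186),(377,176)],.08).round(4), pix2w(f,[(59,193),(236,296)],.08).round(4))
```

```text
[[0.502  0.2202 0.122 ]] [[0.5116 0.1209 0.086 ]
 [0.5131 0.1141 0.086 ]
 [0.5109 0.1289 0.086 ]]
[[0.4498 0.0648 0.08  ]
 [0.5925 0.0781 0.08  ]
 [0.4233 0.2645 0.08  ]] [[0.5828 0.0977 0.08  ]
 [0.5698 0.2479 0.08  ]]
```

>>> apply_moves(
  motion=[
    {"fingers": 0,"x": -0.3,"y": -2,"z": 0.3,"ax": 0,"ay": 0,"az": -0.1},
    {"fingers": 0,"x": -0.6,"y": -4.1,"z": 0.6,"ax": 0,"ay": 0,"az": -0.2},
    {"fingers": 0,"x": -0.6,"y": -4.1,"z": 0.6,"ax": 0,"ay": 0,"az": -0.3},
    {"fingers": 0,"x": -0.6,"y": -4.1,"z": 0.6,"ax": 0,"ay": 0,"az": -0.3},
  ],
)

```text
time_s: 1.53
ee_pos: [0.5028, 0.2232, 0.142]
ee_rot: [[-0.527, -0.85, 0.0], [-0.85, 0.527, 0.0], [-0.0, -0.0, -1.0]]
contact_force: [0.1, 0.5, -0.2]
width: -0.001
```

```bash
python3 go.py 0.503 0.2215 0.108 185
```

```text
t 1.53 pos [0.5028 0.2232 0.142 ] yaw 148.18 tilt z [ 5.e-04  3.e-04 -1.e+00] F [ 0.1  0.5 -0.2] T [ 0.    0.04 -0.02] w -0.001 q [ 15.2  17.1  -8.8  64.1   0.  -43. ]
shift cm [ 0.14 -0.11  3.4 ] az -0.643
full rotvec [-4.000e-04  4.000e-04 -6.426e-01]
```

>>> apply_moves(
  motion=[
    {"fingers": 0,"x": 0.2,"y": -0.2,"z": 1.5,"ax": 0,"ay": 0,"az": -0.1},
    {"fingers": 0,"x": 0.2,"y": -0.2,"z": 2.3,"ax": 0,"ay": 0,"az": -0.15},
    {"fingers": 0,"x": 0.2,"y": -0.2,"z": 2.8,"ax": 0,"ay": 0,"az": -0.15},
    {"fingers": 0,"x": 0.2,"y": -0.2,"z": 3.2,"ax": 0,"ay": 0,"az": -0.15},
    {"fingers": 0,"x": 0.2,"y": -0.2,"z": 3.4,"ax": 0,"ay": 0,"az": -0.15},
    {"fingers": 0,"x": 0.2,"y": -0.2,"z": 3.4,"ax": 0,"ay": 0,"az": -0.15},
    {"fingers": 0,"x": 0.2,"y": -0.2,"z": 3.4,"ax": 0,"ay": 0,"az": -0.15},
  ],
)

```text
time_s: 2.12
ee_pos: [0.5031, 0.2209, 0.11]
ee_rot: [[-0.401, -0.916, 0.003], [-0.916, 0.401, 0.001], [-0.002, -0.002, -1.0]]
contact_force: [-4.9, -2.1, 16.5]
width: 0.002
```

```bash
python3 go.py 0.503 0.2215 0.108 185; python3 -c "
from h import *
snap('side','s2.png')"
```

```text
t 2.12 pos [0.5031 0.2209 0.11  ] yaw 156.34 tilt z [ 2.6e-03  6.0e-04 -1.0e+00] F [-4.9 -2.1 16.5] T [-0.38  0.88  0.01] w 0.002 q [ 15.   18.3 -12.1  59.5  -0.  -51.4]
shift cm [-0.05  0.03  0.2 ] az -0.5
full rotvec [-0.0024  0.0011 -0.5002]
```

>>> apply_moves(
  motion=[
    {"fingers": 0,"x": 0,"y": 0,"z": -1.5,"ax": 0,"ay": 0,"az": 0},
    {"fingers": 0,"x": 0,"y": 0,"z": -3.5,"ax": 0,"ay": 0,"az": 0},
    {"fingers": 0,"x": 0,"y": 0,"z": -6.5,"ax": 0,"ay": 0,"az": -0.12},
    {"fingers": 0,"x": 2,"y": -1,"z": -10,"ax": 0,"ay": 0,"az": -0.24},
    {"fingers": 0,"x": 5.5,"y": -2.9,"z": -11,"ax": 0,"ay": 0,"az": -0.36},
    {"fingers": 0,"x": 9.1,"y": -4.8,"z": -11,"ax": 0,"ay": 0,"az": -0.48},
    {"fingers": 0,"x": 12.7,"y": -6.7,"z": -11,"ax": 0,"ay": 0,"az": -0.6},
    {"fingers": 0,"x": 16.3,"y": -8.6,"z": -11,"ax": 0,"ay": 0,"az": -0.716},
  ],
)

```text
time_s: 2.83
ee_pos: [0.5163, 0.0486, 0.2187]
ee_rot: [[0.277, -0.961, 0.002], [-0.961, -0.277, 0.0], [0.0, -0.002, -1.0]]
contact_force: [0.9, 0.4, 0.7]
width: 0.002
```

```bash
python3 go.py 0.5295 -0.146 0.16 197.5; python3 -c "
from h import *
snap('side','s3.png')
a=cv2.imread('pics/s2.png');b=cv2.imread('pics/s3.png')
cv2.imwrite('pics/plg.png',cv2.resize(np.hstack([a[200:350,290:430],b[200:350,290:430]]),None,fx=2.5,fy=2.5))"
```

```text
t 2.83 pos [0.5163 0.0486 0.2187] yaw -163.91 tilt z [ 1.6e-03  1.0e-04 -1.0e+00] F [0.9 0.4 0.7] T [ 0.02 -0.05  0.02] w 0.002 q [  -3.9   11.9   -4.5   73.5    0.  -110. ]
shift cm [19.07  4.14  5.87] az -0.025
full rotvec [-0.0016 -0.0004 -0.0247]
```

View pics/plg.png

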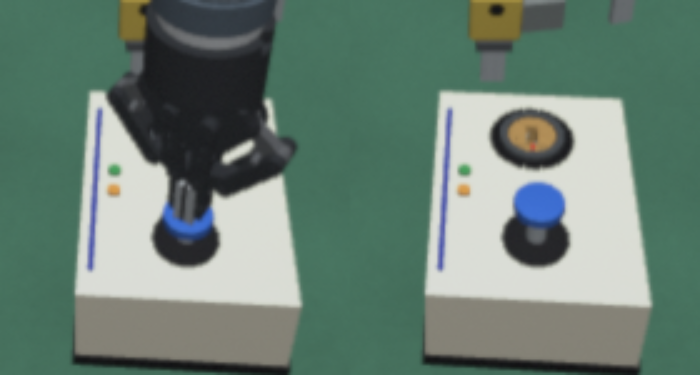

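Plunger is seen pressed (left) and back up (right).

>>> apply_moves(
  motion=[
    {"fingers": 0.5,"x": 3.6,"y": 0.8,"z": 0,"ax": 0,"ay": 0,"az": 0},
    {"fingers": 0.5,"x": 7.2,"y": 1.6,"z": 0,"ax": 0,"ay": 0,"az": 0},
    {"fingers": 0.5,"x": 10.8,"y": 2.5,"z": 1,"ax": 0,"ay": 0,"az": 0},
    {"fingers": 0.5,"x": 14.4,"y": 3.4,"z": 2,"ax": 0,"ay": 0,"az": 0},
    {"fingers": 0.5,"x": 17.9,"y": 4.2,"z": 3.5,"ax": 0,"ay": 0,"az": 0},
    {"fingers": 0.5,"x": 17.9,"y": 4.2,"z": 5,"ax": 0,"ay": 0,"az": 0},
    {"fingers": 0.5,"x": 17.9,"y": 4.2,"z": 5,"ax": 0,"ay": 0,"az": 0},
  ],
)

```text
time_s: 3.47
ee_pos: [0.5244, -0.135, 0.1653]
ee_rot: [[0.268, -0.963, -0.004], [-0.963, -0.268, 0.002], [-0.003, 0.003, -1.0]]
contact_force: [-1.1, 0.2, -0.4]
width: 0.495
```

```bash
python3 go.py 0.5295 -0.146 0.047 197.5; python3 -c "
from h import *
f=snap('wrist','w4.png')
print(w2pix(f,[[.5295,-.146,.080],[.554,-.223,.08]]))"
```

```text
t 3.47 pos [ 0.5244 -0.135   0.1653] yaw -164.43 tilt z [-0.0036  0.0018 -1.    ] F [-1.1  0.2 -0.4] T [0.04 0.02 0.  ] w 0.495 q [ -23.3   15.7   -7.3   67.2    0.  -128.9]
shift cm [ 1.23 -0.24 11.83] az -0.034
full rotvec [ 0.003   0.0027 -0.0337]
[[313.74343835 188.05112445]
 [309.09848323  76.5224248 ]]
```

View pics/w4.png

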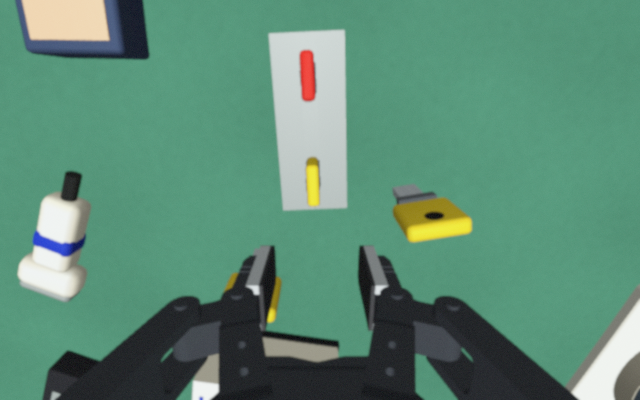

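Run:
```python
from h import *
f=snap('wrist'); hsv=cv2.cvtColor(f['frame'],cv2.COLOR_RGB2HSV)
for n,(a,b,c,d),(lo,hi) in [('y',(300,145,330,215),(20,34)),('r',(290,40,325,110),(0,8))]:
    s=hsv[b:d,a:c]; m=(s[...,0]>=lo)&(s[...,0]<=hi)&(s[...,1]>150)&(s[...,2]>190)
    v,u=np.nonzero(m); W=pix2w(f,np.c_[u+a,v+b],.08)
    e,V=np.linalg.eigh(np.cov(W[:,:2].T)); ax=V[:,1]; ax*=np.sign(ax[1])
    q=(W[:,:2]-W[:,:2].mean(0))@V
    print(n,len(u),u.mean()+a,v.mean()+b,W.mean(0).round(4),'yaw',np.degrees(np.arctan2(-ax[0],ax[1])).round(1),np.ptp(q,axis=0).round(4))
H=pix2w(f,[(270,35),(283,210),(345,30),(347,207)],.036)
for i in(0,2): d=H[i+1]-H[i]; print(np.degrees(np.arctan2(-d[0],d[1])))
print(H.round(3),H.mean(0))
```

```text
y 429 313.38927738927737 183.26806526806527 [ 0.5311 -0.1481  0.08  ] yaw 17.7 [0.0087 0.0316]
r 573 308.52705061082025 73.88307155322862 [ 0.5555 -0.2235  0.08  ] yaw 18.1 [0.0083 0.0315]
17.712193967691732
18.025088047904358
[[ 0.595 -0.245  0.036]
 [ 0.549 -0.103  0.036]
 [ 0.538 -0.265  0.036]
 [ 0.491 -0.122  0.036]] [ 0.54313102 -0.18371836  0.036     ]
```

>>> apply_moves(
  motion=[
    {"fingers": 0.5,"x": 0,"y": 0,"z": 2,"ax": 0,"ay": 0,"az": 0},
    {"fingers": 0.5,"x": 0,"y": 0,"z": 4,"ax": 0,"ay": 0,"az": 0},
    {"fingers": 0.5,"x": 0,"y": 0,"z": 4,"ax": 0,"ay": 0,"az": 0},
    {"fingers": 0.5,"x": 0,"y": 0,"z": 4,"ax": 0,"ay": 0,"az": 0},
  ],
)

```text
time_s: 3.9
ee_pos: [0.5256, -0.1332, 0.1285]
ee_rot: [[0.276, -0.961, -0.0], [-0.961, -0.276, 0.0], [-0.0, 0.0, -1.0]]
contact_force: [-0.8, 0.3, 1.1]
width: 0.5
```

```bash
python3 go.py 0.530 -0.147 0.047 197.8
```

```text
t 3.9 pos [ 0.5256 -0.1332  0.1285] yaw -163.99 tilt z [-2.e-04  3.e-04 -1.e+00] F [-0.8  0.3  1.1] T [ 0.04 -0.    0.01] w 0.5 q [ -23.1   17.   -11.1   61.9    0.  -129.1]
shift cm [ 1.45 -0.04  8.15] az -0.031
full rotvec [ 0.0001  0.0003 -0.0313]
```

>>> apply_moves(
  motion=[
    {"fingers": 0.5,"x": 1.4,"y": 0,"z": 1,"ax": 0,"ay": 0,"az": -0.03},
    {"fingers": 0.5,"x": 1.4,"y": 0,"z": 3,"ax": 0,"ay": 0,"az": -0.03},
    {"fingers": 0.5,"x": 1.4,"y": 0,"z": 5.5,"ax": 0,"ay": 0,"az": -0.03},
    {"fingers": 0.5,"x": 1.4,"y": 0,"z": 7.3,"ax": 0,"ay": 0,"az": -0.03},
    {"fingers": 0.5,"x": 1.4,"y": 0,"z": 8.1,"ax": 0,"ay": 0,"az": -0.03},
    {"fingers": 0.5,"x": 1.4,"y": 0,"z": 8.1,"ax": 0,"ay": 0,"az": -0.03},
    {"fingers": 0.5,"x": 1.4,"y": 0,"z": 8.1,"ax": 0,"ay": 0,"az": -0.03},
    {"fingers": 0.4,"x": 1.4,"y": 0,"z": 8.1,"ax": 0,"ay": 0,"az": -0.03},
  ],
)

```text
time_s: 4.57
ee_pos: [0.5305, -0.1482, 0.0484]
ee_rot: [[0.304, -0.953, 0.002], [-0.953, -0.304, -0.001], [0.002, -0.002, -1.0]]
contact_force: [0.9, -0.6, 0.1]
width: 0.404
```

```bash
python3 go.py 0.530 -0.147 0.047 197.8; python3 -c "
from h import *
f=snap('wrist','w5.png')"
```

```text
t 4.57 pos [ 0.5305 -0.1482  0.0484] yaw -162.31 tilt z [ 0.0023 -0.001  -1.    ] F [ 0.9 -0.6  0.1] T [-0.03  0.06 -0.04] w 0.404 q [ -24.3   21.5  -17.3   51.1   -0.  -132. ]
shift cm [-0.13  0.01  0.14] az -0.002
full rotvec [-0.0018 -0.0017 -0.0018]
```

View pics/w5.png

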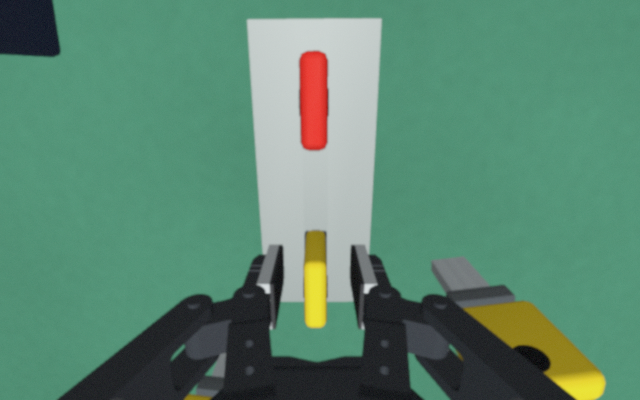

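Key is centred between the pads at (316,280). Closing.

>>> apply_moves(
  motion=[
    {"fingers": 0,"x": 0,"y": 0,"z": 0.1,"ax": 0,"ay": 0,"az": 0},
    {"fingers": 0,"x": 0,"y": 0,"z": 0.1,"ax": 0,"ay": 0,"az": 0},
    {"fingers": 0,"x": 0,"y": 0,"z": 0.1,"ax": 0,"ay": 0,"az": 0},
    {"fingers": 0,"x": 0,"y": 0,"z": 0.1,"ax": 0,"ay": 0,"az": 0},
    {"fingers": 0,"x": 0,"y": 0,"z": 0.1,"ax": 0,"ay": 0,"az": 0},
    {"fingers": 0,"x": 0,"y": 0,"z": 0.1,"ax": 0,"ay": 0,"az": 0},
  ],
  newtons=80,
)

```text
time_s: 5.12
ee_pos: [0.5298, -0.1482, 0.0464]
ee_rot: [[0.304, -0.953, 0.001], [-0.953, -0.304, -0.0], [0.001, -0.001, -1.0]]
contact_force: [-0.1, 0.3, 7.0]
width: 0.107
```

```bash
python3 go.py 0.530 -0.147 0.13 197.8
```

```text
t 5.12 pos [ 0.5298 -0.1482  0.0464] yaw -162.31 tilt z [ 1.2e-03 -4.0e-04 -1.0e+00] F [-0.1  0.3  7. ] T [ 0.22  0.09 -0.05] w 0.107 q [ -24.4   21.6  -17.4   50.9    0.  -132.1]
shift cm [-0.1  -0.06 -8.36] az -0.002
full rotvec [-0.001  -0.0008 -0.002 ]
```

>>> apply_moves(
  motion=[
    {"fingers": 0,"x": 0,"y": 0,"z": -0.5,"ax": 0,"ay": 0,"az": 0},
    {"fingers": 0,"x": 0,"y": 0,"z": -1.5,"ax": 0,"ay": 0,"az": 0},
    {"fingers": 0,"x": 0,"y": 0,"z": -3,"ax": 0,"ay": 0,"az": 0},
    {"fingers": 0,"x": 0,"y": 0,"z": -5,"ax": 0,"ay": 0,"az": 0},
    {"fingers": 0,"x": 0,"y": 0,"z": -8,"ax": 0,"ay": 0,"az": 0},
    {"fingers": 0,"x": 0,"y": 0,"z": -11.5,"ax": 0,"ay": 0,"az": 0},
    {"fingers": 0,"x": 0,"y": 0,"z": -15,"ax": 0,"ay": 0,"az": 0},
    {"fingers": 0,"x": 0,"y": 0,"z": -17.5,"ax": 0,"ay": 0,"az": 0},
  ],
)

```text
time_s: 5.78
ee_pos: [0.5293, -0.1481, 0.2246]
ee_rot: [[0.304, -0.953, 0.002], [-0.953, -0.304, -0.001], [0.002, -0.002, -1.0]]
contact_force: [1.4, -0.3, -1.6]
width: 0.102
```

>>> apply_moves(
  motion=[
    {"fingers": 0,"x": 0,"y": 0,"z": 0,"ax": 0,"ay": 0,"az": 0},
    {"fingers": 0,"x": 0,"y": 0,"z": 0,"ax": 0,"ay": 0,"az": 0},
  ],
)

```text
time_s: 5.95
ee_pos: [0.5297, -0.1483, 0.2225]
ee_rot: [[0.304, -0.953, 0.003], [-0.953, -0.304, -0.001], [0.002, -0.002, -1.0]]
contact_force: [0.5, -0.6, -1.5]
width: 0.105
```

```bash
python3 go.py 0.512 0.121 0.15 185.2;  python3 -c "
from h import *
f=snap('side','s6.png');g=snap('wrist')
cv2.imwrite('pics/c6.png',np.hstack([cv2.cvtColor(g['frame'],cv2.COLOR_RGB2BGR)[150:400,200:440],cv2.imread('pics/s6.png')[60:310,250:490]]))"
```

```text
t 5.95 pos [ 0.5297 -0.1483  0.2225] yaw -162.32 tilt z [ 0.0027 -0.0014 -1.    ] F [ 0.5 -0.6 -1.5] T [-0.09 -0.01  0.  ] w 0.105 q [ -24.4   14.9    0.    75.    -0.  -132.1]
shift cm [-26.21  -6.48   7.21] az 0.218
full rotvec [-0.0023 -0.0019  0.2178]
```

View pics/c6.png

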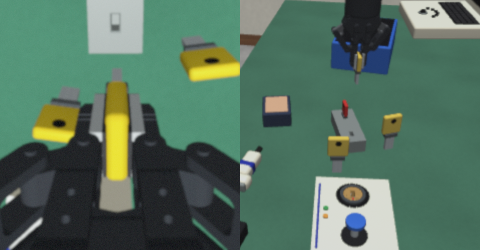

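Key is held, upright (collar and blade visible below); moving to above the lock.

>>> apply_moves(
  motion=[
    {"fingers": 0,"x": -3.8,"y": -0.9,"z": 0,"ax": 0,"ay": 0,"az": 0.03},
    {"fingers": 0,"x": -7.6,"y": -1.8,"z": 0,"ax": 0,"ay": 0,"az": 0.06},
    {"fingers": 0,"x": -11.4,"y": -2.7,"z": 0,"ax": 0,"ay": 0,"az": 0.1},
    {"fingers": 0,"x": -15.2,"y": -3.7,"z": 0,"ax": 0,"ay": 0,"az": 0.14},
    {"fingers": 0,"x": -19,"y": -4.7,"z": 0,"ax": 0,"ay": 0,"az": 0.18},
    {"fingers": 0,"x": -22.6,"y": -5.6,"z": 0.5,"ax": 0,"ay": 0,"az": 0.218},
    {"fingers": 0,"x": -25.2,"y": -6.3,"z": 2,"ax": 0,"ay": 0,"az": 0.218},
    {"fingers": 0,"x": -26.2,"y": -6.5,"z": 4,"ax": 0,"ay": 0,"az": 0.218},
  ],
)

```text
time_s: 6.72
ee_pos: [0.5111, 0.1246, 0.18]
ee_rot: [[0.093, -0.996, 0.0], [-0.996, -0.093, 0.001], [-0.001, -0.0, -1.0]]
contact_force: [0.5, -1.4, -1.1]
width: 0.103
```

>>> apply_moves(
  motion=[
    {"fingers": 0,"x": 0,"y": 0,"z": 1.5,"ax": 0,"ay": 0,"az": 0},
    {"fingers": 0,"x": 0,"y": 0,"z": 2.5,"ax": 0,"ay": 0,"az": 0},
    {"fingers": 0,"x": 0,"y": 0,"z": 2.5,"ax": 0,"ay": 0,"az": 0},
    {"fingers": 0,"x": 0,"y": 0,"z": 2.5,"ax": 0,"ay": 0,"az": 0},
    {"fingers": 0,"x": 0,"y": 0,"z": 2.5,"ax": 0,"ay": 0,"az": 0},
  ],
)

```text
time_s: 7.13
ee_pos: [0.5121, 0.1208, 0.1561]
ee_rot: [[0.09, -0.996, 0.0], [-0.996, -0.09, -0.0], [0.0, -0.0, -1.0]]
contact_force: [0.1, -0.3, -1.4]
width: 0.109
```

```bash
python3 go.py 0.512 0.121 0.15 185.2;  python3 -c "
from h import *
L=[]
for n in('scene','side'):
    f=snap(n); p=w2pix(f,[[.512,.121,.1]])[0].astype(int); print(n,p)
    I=cv2.cvtColor(f['frame'],cv2.COLOR_RGB2BGR); a,b=p[0]-32,p[1]-40
    print('crop origin',a,b)
    L.append(cv2.resize(I[b:b+72,a:a+64],None,fx=6,fy=6,interpolation=cv2.INTER_CUBIC))
cv2.imwrite('pics/c7.png',np.hstack(L))"
```

```text
t 7.13 pos [0.5121 0.1208 0.1561] yaw -174.86 tilt z [ 3.e-04 -0.e+00 -1.e+00] F [ 0.1 -0.3 -1.4] T [-0.06  0.01 -0.02] w 0.109 q [  4.1  14.4 -10.5  65.1  -0.  -91. ]
shift cm [-0.02  0.01  0.61] az -0.001
full rotvec [-0.0003 -0.     -0.0011]
scene [328 130]
crop origin 296 90
side [362 247]
crop origin 330 207
```

View pics/c7.png

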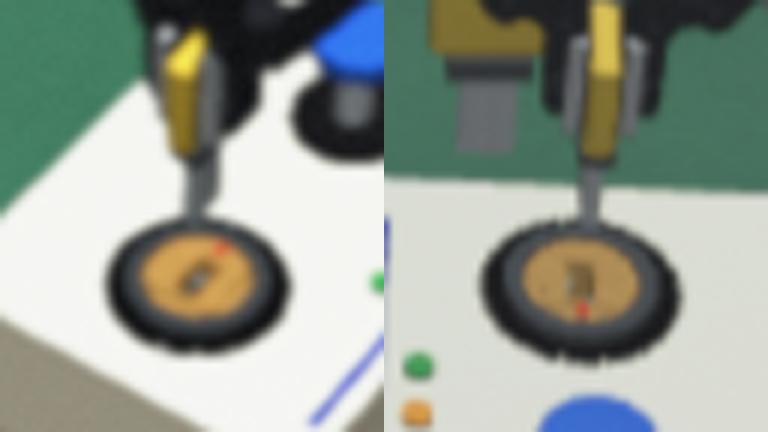

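Run:
```python
from h import *
for n,s,t in(('scene',(329.3,136.2),(328.6,125.0)),('side',(363.2,254),(364.3,243.8))):
    f=snap(n); print(n,'slot',pix2w(f,[s],.086).round(4),'tip',pix2w(f,[t],.1175).round(4), w2pix(f,[[.512,.121,.086],[.512,.121,.1175],[.512,.121,.14]]).round(1).tolist())
```

```text
scene slot [[0.5153 0.1201 0.086 ]] tip [[0.5132 0.1193 0.1175]] [[328.3, 135.2], [328.7, 124.3], [329.0, 116.0]]
side slot [[0.5104 0.1238 0.086 ]] tip [[0.5102 0.128  0.1175]] [[362.5, 252.9], [363.6, 241.2], [364.4, 232.4]]
```

>>> apply_moves(
  motion=[
    {"fingers": 0,"x": 0,"y": 0,"z": 1,"ax": 0,"ay": 0,"az": 0},
    {"fingers": 0,"x": 0,"y": 0,"z": 2,"ax": 0,"ay": 0,"az": 0},
    {"fingers": 0,"x": 0,"y": 0,"z": 2.6,"ax": 0,"ay": 0,"az": 0},
    {"fingers": 0,"x": 0,"y": 0,"z": 2.9,"ax": 0,"ay": 0,"az": 0},
    {"fingers": 0,"x": 0,"y": 0,"z": 3.2,"ax": 0,"ay": 0,"az": 0},
    {"fingers": 0,"x": 0,"y": 0,"z": 3.4,"ax": 0,"ay": 0,"az": 0},
    {"fingers": 0,"x": 0,"y": 0,"z": 3.4,"ax": 0,"ay": 0,"az": 0},
  ],
)

```text
time_s: 7.92
ee_pos: [0.5118, 0.1208, 0.1213]
ee_rot: [[0.09, -0.996, -0.0], [-0.996, -0.09, -0.001], [0.001, 0.0, -1.0]]
contact_force: [2.0, -4.5, -3.5]
width: 0.107
```

```bash
python3 go.py 0.512 0.121 0.118 185.2
```

```text
t 7.92 pos [0.5118 0.1208 0.1213] yaw -174.82 tilt z [-1.0e-04 -1.4e-03 -1.0e+00] F [ 2.  -4.5 -3.5] T [-1.07 -0.36  0.02] w 0.107 q [  4.2  15.8 -14.   60.2  -0.1 -91. ]
shift cm [-0.02 -0.02  0.33] az -0.0
full rotvec [ 0.0002 -0.0014 -0.0004]
```

>>> apply_moves(
  motion=[
    {"fingers": 0,"x": 0.05,"y": -0.02,"z": 0.1,"ax": 0,"ay": 0,"az": 0},
    {"fingers": 0,"x": 0.05,"y": -0.02,"z": 0.3,"ax": 0,"ay": 0,"az": 0},
    {"fingers": 0,"x": 0.05,"y": -0.02,"z": 0.45,"ax": 0,"ay": 0,"az": 0},
    {"fingers": 0,"x": 0.05,"y": -0.02,"z": 0.6,"ax": 0,"ay": 0,"az": 0},
    {"fingers": 0,"x": 0.05,"y": -0.02,"z": 0.7,"ax": 0,"ay": 0,"az": 0},
    {"fingers": 0,"x": 0.05,"y": -0.02,"z": 0.7,"ax": 0,"ay": 0,"az": 0},
  ],
)

```text
time_s: 8.42
ee_pos: [0.5122, 0.1206, 0.1148]
ee_rot: [[0.09, -0.996, 0.001], [-0.996, -0.09, -0.0], [0.001, -0.001, -1.0]]
contact_force: [1.0, -4.4, 2.6]
width: 0.101
```

```bash
python3 go.py 0.512 0.121 0.1155 185.2
```

```text
t 8.42 pos [0.5122 0.1206 0.1148] yaw -174.81 tilt z [ 6.e-04 -5.e-04 -1.e+00] F [ 1.  -4.4  2.6] T [-1.12 -0.14 -0.01] w 0.101 q [  4.1  16.1 -14.6  59.3  -0.  -91.1]
shift cm [-0.04  0.02 -0.07] az -0.0
full rotvec [-0.0005 -0.0005 -0.0003]
```

>>> apply_moves(
  motion=[
    {"fingers": 0,"x": 0.06,"y": 0,"z": 0,"ax": 0,"ay": 0,"az": 0.09},
    {"fingers": 0,"x": 0.06,"y": 0,"z": 0,"ax": 0,"ay": 0,"az": 0.17},
    {"fingers": 0,"x": 0.06,"y": 0,"z": 0.15,"ax": 0,"ay": 0,"az": 0.17},
    {"fingers": 0,"x": 0.06,"y": 0,"z": 0.3,"ax": 0,"ay": 0,"az": 0.19},
    {"fingers": 0,"x": 0.06,"y": 0,"z": 0.45,"ax": 0,"ay": 0,"az": 0.19},
    {"fingers": 0,"x": 0.06,"y": 0,"z": 0.55,"ax": 0,"ay": 0,"az": 0.17},
    {"fingers": 0,"x": 0.06,"y": 0,"z": 0.55,"ax": 0,"ay": 0,"az": 0.17},
  ],
)

```text
time_s: 9.0
ee_pos: [0.5121, 0.1202, 0.1088]
ee_rot: [[-0.077, -0.997, -0.0], [-0.997, 0.077, -0.0], [0.0, 0.0, -1.0]]
contact_force: [1.5, -3.0, -0.5]
width: 0.103
```

```bash
python3 go.py 0.512 0.121 0.1095 185.2
```

```text
t 9.0 pos [0.5121 0.1202 0.1088] yaw 175.6 tilt z [-1.e-04 -0.e+00 -1.e+00] F [ 1.5 -3.  -0.5] T [-0.75 -0.43  0.05] w 0.103 q [  4.1  16.3 -15.2  58.5  -0.  -81.5]
shift cm [-0.08  0.02 -0.07] az -0.168
full rotvec [ 1.000e-04 -0.000e+00 -1.676e-01]
```

>>> apply_moves(
  motion=[
    {"fingers": 0,"x": 0,"y": 0,"z": 0,"ax": 0,"ay": 0,"az": -0.1},
    {"fingers": 0,"x": 0,"y": 0,"z": 0,"ax": 0,"ay": 0,"az": -0.2},
    {"fingers": 0,"x": 0,"y": 0,"z": 0.05,"ax": 0,"ay": 0,"az": -0.3},
    {"fingers": 0,"x": 0,"y": 0,"z": 0.2,"ax": 0,"ay": 0,"az": -0.34},
    {"fingers": 0,"x": 0,"y": 0,"z": 0.35,"ax": 0,"ay": 0,"az": -0.35},
    {"fingers": 0,"x": 0,"y": 0,"z": 0.5,"ax": 0,"ay": 0,"az": -0.36},
    {"fingers": 0,"x": 0,"y": 0,"z": 0.65,"ax": 0,"ay": 0,"az": -0.35},
    {"fingers": 0,"x": 0,"y": 0,"z": 0.65,"ax": 0,"ay": 0,"az": -0.35},
  ],
)

```text
time_s: 9.67
ee_pos: [0.5125, 0.1203, 0.1027]
ee_rot: [[0.268, -0.964, 0.001], [-0.964, -0.268, 0.0], [0.0, -0.001, -1.0]]
contact_force: [3.0, -3.3, 1.3]
width: 0.105
```

```bash
python3 go.py 0.512 0.121 0.0964 185.2
```

```text
t 9.67 pos [0.5125 0.1203 0.1027] yaw -164.48 tilt z [ 9.e-04  1.e-04 -1.e+00] F [ 3.  -3.3  1.3] T [-0.76 -0.59 -0.03] w 0.105 q [   4.1   16.6  -15.8   57.6    0.  -101.4]
shift cm [-0.09  0.03  0.63] az 0.18
full rotvec [-9.000e-04 -1.000e-04  1.801e-01]
```

>>> apply_moves(
  motion=[
    {"fingers": 0,"x": 0.03,"y": 0,"z": 0.2,"ax": 0,"ay": 0,"az": 0.02},
    {"fingers": 0,"x": 0.03,"y": 0,"z": 0.4,"ax": 0,"ay": 0,"az": 0.08},
    {"fingers": 0,"x": 0.03,"y": 0,"z": 0.6,"ax": 0,"ay": 0,"az": 0.14},
    {"fingers": 0,"x": 0.03,"y": 0,"z": 0.7,"ax": 0,"ay": 0,"az": 0.18},
    {"fingers": 0,"x": 0.03,"y": 0,"z": 0.78,"ax": 0,"ay": 0,"az": 0.18},
    {"fingers": 0,"x": 0.03,"y": 0,"z": 0.78,"ax": 0,"ay": 0,"az": 0.18},
  ],
)

```text
time_s: 10.17
ee_pos: [0.5124, 0.1203, 0.0962]
ee_rot: [[0.09, -0.996, 0.002], [-0.996, -0.09, 0.001], [-0.001, -0.002, -1.0]]
contact_force: [-3.3, -2.5, 17.1]
width: 0.109
```

```bash
python3 go.py 0.512 0.121 0.0964 185.2; python3 -c "
from h import *
L=[]
for n in('scene','side'):
    f=snap(n); p=w2pix(f,[[.512,.121,.1]])[0].astype(int)
    I=cv2.cvtColor(f['frame'],cv2.COLOR_RGB2BGR); a,b=p[0]-32,p[1]-40
    L.append(cv2.resize(I[b:b+72,a:a+64],None,fx=6,fy=6,interpolation=cv2.INTER_CUBIC))
cv2.imwrite('pics/c8.png',np.hstack(L))"
```

```text
t 10.17 pos [0.5124 0.1203 0.0962] yaw -174.83 tilt z [ 1.7e-03  7.0e-04 -1.0e+00] F [-3.3 -2.5 17.1] T [-0.53  0.68  0.03] w 0.109 q [  4.1  16.9 -16.4  56.6   0.  -91.1]
shift cm [-0.07  0.03 -0.02] az -0.001
full rotvec [-0.0018  0.0006 -0.0005]
```

View pics/c8.png

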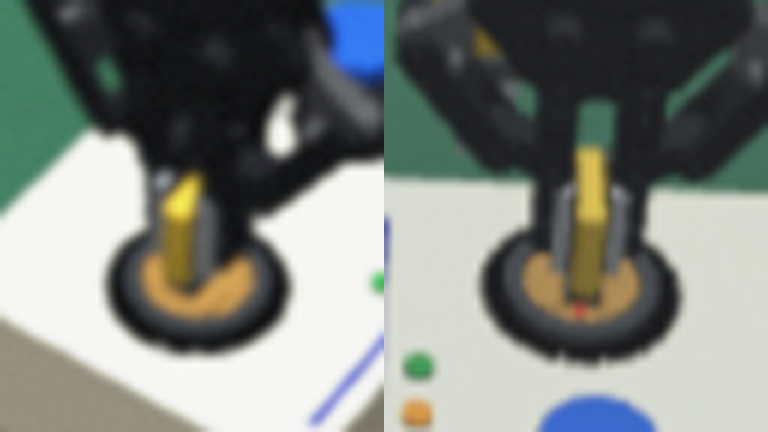

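Key is home: TCP 96.2 mm at 17 N, collar on the brass face. Turning clockwise.

>>> apply_moves(
  motion=[
    {"fingers": 0,"x": 0,"y": 0,"z": -0.05,"ax": 0,"ay": 0,"az": 0.1},
    {"fingers": 0,"x": 0,"y": 0,"z": -0.05,"ax": 0,"ay": 0,"az": 0.22},
    {"fingers": 0,"x": 0,"y": 0,"z": -0.05,"ax": 0,"ay": 0,"az": 0.34},
    {"fingers": 0,"x": 0,"y": 0,"z": -0.05,"ax": 0,"ay": 0,"az": 0.46},
    {"fingers": 0,"x": 0,"y": 0,"z": -0.05,"ax": 0,"ay": 0,"az": 0.58},
    {"fingers": 0,"x": 0,"y": 0,"z": -0.05,"ax": 0,"ay": 0,"az": 0.7},
    {"fingers": 0,"x": 0,"y": 0,"z": -0.05,"ax": 0,"ay": 0,"az": 0.8},
    {"fingers": 0,"x": 0,"y": 0,"z": -0.05,"ax": 0,"ay": 0,"az": 0.9},
  ],
)

```text
time_s: 10.93
ee_pos: [0.5124, 0.1204, 0.0963]
ee_rot: [[-0.727, -0.686, 0.001], [-0.686, 0.727, 0.001], [-0.002, -0.0, -1.0]]
contact_force: [-0.9, -1.2, 13.0]
width: 0.104
```

```bash
python3 go.py 0.512 0.121 0.0964 82
```

```text
t 10.93 pos [0.5124 0.1204 0.0963] yaw 133.34 tilt z [ 0.0013  0.001  -1.    ] F [-0.9 -1.2 13. ] T [-0.26  0.36  0.03] w 0.104 q [  4.1  16.9 -16.4  56.6   0.1 -39.3]
shift cm [-0.01  0.07 -0.01] az 0.896
full rotvec [6.00e-04 1.60e-03 8.96e-01]
```

>>> apply_moves(
  motion=[
    {"fingers": 0,"x": 0,"y": 0,"z": 0,"ax": 0,"ay": 0,"az": 0.12},
    {"fingers": 0,"x": 0,"y": 0,"z": 0,"ax": 0,"ay": 0,"az": 0.24},
    {"fingers": 0,"x": 0,"y": 0,"z": 0,"ax": 0,"ay": 0,"az": 0.36},
    {"fingers": 0,"x": 0,"y": 0,"z": 0,"ax": 0,"ay": 0,"az": 0.48},
    {"fingers": 0,"x": 0,"y": 0,"z": 0,"ax": 0,"ay": 0,"az": 0.6},
    {"fingers": 0,"x": 0,"y": 0,"z": 0,"ax": 0,"ay": 0,"az": 0.72},
    {"fingers": 0,"x": 0,"y": 0,"z": 0,"ax": 0,"ay": 0,"az": 0.82},
    {"fingers": 0,"x": 0,"y": 0,"z": 0,"ax": 0,"ay": 0,"az": 0.88},
  ],
)

```text
time_s: 11.6
ee_pos: [0.5124, 0.1204, 0.0963]
ee_rot: [[-0.992, 0.124, 0.001], [0.124, 0.992, 0.001], [-0.001, 0.001, -1.0]]
contact_force: [-2.5, -0.4, 13.0]
width: 0.104
```

>>> apply_moves(
  motion=[
    {"fingers": 0,"x": 0,"y": 0,"z": 0,"ax": 0,"ay": 0,"az": 0.02},
    {"fingers": 0,"x": 0,"y": 0,"z": 0,"ax": 0,"ay": 0,"az": 0.02},
    {"fingers": 0,"x": 0,"y": 0,"z": 0,"ax": 0,"ay": 0,"az": 0.02},
  ],
)

```text
time_s: 11.85
ee_pos: [0.5124, 0.1204, 0.0963]
ee_rot: [[-0.99, 0.138, 0.001], [0.138, 0.99, 0.001], [-0.001, 0.001, -1.0]]
contact_force: [-1.6, -1.0, 13.3]
width: 0.112
```

```bash
python3 go.py 0.512 0.121 0.0964 82; python3 -c "
from h import *
L=[]
for n in('scene','side'):
    f=snap(n); p=w2pix(f,[[.512,.121,.1]])[0].astype(int)
    I=cv2.cvtColor(f['frame'],cv2.COLOR_RGB2BGR); a,b=p[0]-32,p[1]-40
    L.append(cv2.resize(I[b:b+72,a:a+64],None,fx=6,fy=6,interpolation=cv2.INTER_CUBIC))
cv2.imwrite('pics/c9.png',np.hstack(L))"
```

```text
t 11.85 pos [0.5124 0.1204 0.0963] yaw 82.08 tilt z [ 0.0013  0.001  -1.    ] F [-1.6 -1.  13.3] T [-0.34  0.34  0.31] w 0.112 q [  4.1  16.9 -16.4  56.6   0.   12. ]
shift cm [ 0.04  0.05 -0.01] az 0.001
full rotvec [0.0011 0.0012 0.0013]
```

View pics/c9.png

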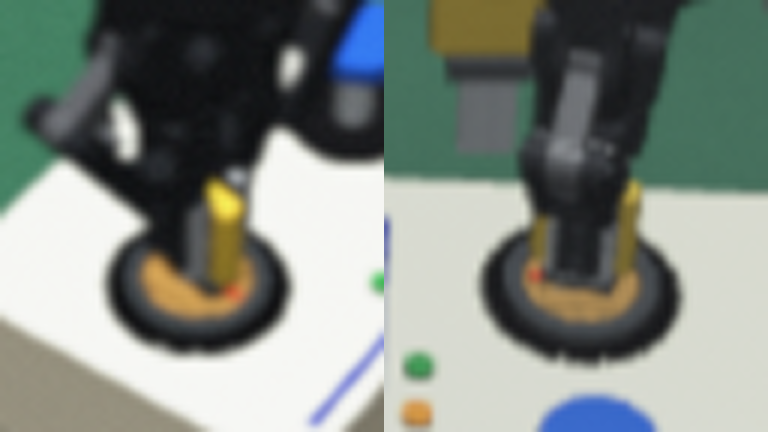

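The red mark moved a quarter turn (side view (535,275)), and wrist torque rose from 0.03 to 0.31 N m, so the core is at its hard stop. I'll hold briefly, then hand in.

>>> apply_moves(
  motion=[
    {"fingers": 0,"x": 0,"y": 0,"z": 0,"ax": 0,"ay": 0,"az": 0},
    {"fingers": 0,"x": 0,"y": 0,"z": 0,"ax": 0,"ay": 0,"az": 0},
    {"fingers": 0,"x": 0,"y": 0,"z": 0,"ax": 0,"ay": 0,"az": 0},
    {"fingers": 0,"x": 0,"y": 0,"z": 0,"ax": 0,"ay": 0,"az": 0},
  ],
)

```text
time_s: 12.28
ee_pos: [0.5124, 0.1204, 0.0963]
ee_rot: [[-0.99, 0.138, 0.001], [0.138, 0.99, 0.001], [-0.001, 0.001, -1.0]]
contact_force: [-1.6, -1.7, 12.3]
width: 0.105
```

```bash
python3 go.py; python3 -c "
from h import *
print(job.sign_off())"
```

```text
t 12.28 pos [0.5124 0.1204 0.0963] yaw 82.08 tilt z [ 0.0013  0.001  -1.    ] F [-1.6 -1.7 12.3] T [-0.26  0.33  0.28] w 0.105 q [  4.1  16.9 -16.4  56.6   0.1  12. ]
the job is handed in; nothing more can be done
None
```

I did the job in the order asked and handed it in at about 12.3 s, with the gripper still holding the key turned.

- **Plunger:** I pressed it down 12 mm to its stop, where the wrist force read 16.5 N. A side picture afterwards showed it back up.
- **Key:** I took the yellow key from the holder and worked it past both pin rings with small twists, first clockwise, then the other way. It went fully home: the tool tip stopped at 96.2 mm (96.4 mm expected) with a 17 N push.
- **Quarter turn:** I turned the hand about 1.8 rad clockwise. The red mark on the core moved about a quarter turn, and wrist torque rose from 0.03 to about 0.3 N m. That is well above the spring's 0.06 N m, so the core is against its hard stop. It held steady at 0.28 N m in the last reading.
- **Not checked:** I took no final overview picture. The arm never went near the probe, adapter or phantom block, and the red spare key was still in its slot after the yellow one was lifted out.

No checks failed. The one disagreement came before insertion: the two fixed cameras differed by 2 to 4 mm on how the blade lined up with the slot. I kept the estimate from the wrist camera, and the blade went in with only a few newtons of side force.

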